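# Pump up the vacuum board holder

## Robot

A 7-joint arm with a two-finger parallel gripper is mounted at the origin on a cart in front of the work surface, level with it; the furniture and walls round the work are solid. World frame = base frame: x ahead of the robot, y to its left, z up, the work surface at z = 0. Lengths are in m, angles in rad, forces in N, time in s.
With the tool pointing down it reaches from about 0.425 to 0.875 m from the base axis. Payload 8.4 kg.
Tool frame: the origin (TCP) lies between the finger pads; the fingertips stand 17 mm ahead of it and the grasp point (between the pads) lies 2 mm behind it; z points along the fingers, y is the line along which they close (so a half turn about z gives the same grasp; the last joint's range is limited). The gripper opens to 85 mm and grips with 20 to 120 N. Pads are 22 mm wide; open, the fingers measure 114 mm over their backs; the gripper's body (76 mm by 85 mm) begins 54 mm behind the grasp point. The pads swing forward as they close: fully open they stand 13 mm farther back than shut.
Start: joints at [1.073, 0.333, 0.04, 1.465, -0.013, 1.343, -0.059], TCP at [0.252, -0.599, 0.213] pointing down, gripper open.
Joint ranges: [-2.58, 2.58], [-0.38, 2.09], [-1.3, 1.39], [0.25, 2.4], [-1.5, 4.64], [0.08, 2.09], [-2.65, 2.65]. Speed limits (rad/s): [2.22, 2.22, 2.79, 2.79, 3.14, 3.14, 3.14].

## Interface

Orientations are given as [roll, pitch, yaw] about the fixed x, y, z axes, in that order (R = Rz(yaw) Ry(pitch) Rx(roll)).
In Python, from bench import bot, kin, get_image, order gives the robot as it stands. The module is installed in compiled form; this text tells all that it offers. Calls block until the motion is done:
- bot.move_ptp(position, orientation): joint-space move of the TCP to a pose.
- bot.servo_line(position, v=0.15, attitude=None, threshold=None): straight line of the TCP; attitude=None keeps the orientation; v is the mean speed in m/s. With threshold (N) it stops when the force on the tool has changed by that much, and returns True; else False.
- bot.move_j(angles): joint-space move.
- bot.move_gripper(opening): opening from 0.0 (shut) to 1.0 (fully open); the grip force is fixed at half the most; returns when the fingers have stopped.
- bot.pause(seconds).
- kin.solve_ik(position, orientation): joint angles nearest the present ones, or None.
- get_image(name): name is "scene" or "side" or "wrist"; returns a dict with "image" (384x512x3 uint8, red, green, blue), "vfov" (degrees; the focal length in pixels is half the picture's height over the tangent of half this angle, whatever the lens; pixels are square), "cx", "cy" (the principal point, pixels), "eye" and "attitude" of the camera in the world. Camera axes: x right, y down, z forward; pixel columns grow to the right and rows downward; lengths in m; the calibration is good to about 2 mm. A picture is of the moment at which its call begins. There is no depth.
A pose or a line that the arm cannot do raises bot.MotionError and nothing moves.
- order.sign_off(): hands the job in; it is judged then, once.
Readings, each from a call of its own:
- bot.current_clock(): time.
- bot.current_joint_positions(): joint angles.
- bot.current_joint_vel(): joint speeds.
- bot.current_effort(): joint torques, N m.
- bot.current_eef_pos(): TCP position.
- bot.current_orientation(): TCP orientation.
- bot.current_contact_force(): force on the tool from outside, world axes, zero at the start.
- bot.current_wrist_torque(): the same for the moment, N m.
- bot.current_gripper_width(): opening from 0.0 (shut) to 1.0 (fully open).
- bot.current_finger_force(): force on a finger pad.
Only numpy, scipy, OpenCV 4.12 (cv2) and the standard library are available. Lean on these libraries where they do the work, as an engineer would, in place of code of your own. Each camera call takes 0.05 s, during which the arm holds its last target. There are 200 camera calls.

## Task

Pump up the vacuum board holder: with the closed fingertips, press the black plunger knob down and let it come right back up, stroke after stroke, until the red indicator pin stands fully out and its green foot band shows, then leave the knob up. Only press on top of the knob, without ramming it; grip or lift nothing, do not touch the pin, and leave the circuit panel on its pad and the things around undisturbed.

Things in the scene. Friction and masses are not known exactly. Their poses are not given: they have to be found in the camera images.
- holder: vacuum board holder fixed to the bench: an aluminium base plate 130 x 270 x 12 mm, its origin under its centre on the bench, long side along its own y. On it along the centre line: a blue pump barrel (68 mm across at its foot, its top 78 mm above the bench) at +95 mm y, the dark indicator bush (38 mm across at its foot, its top 50 mm above the bench) at +12 mm y, and a black rubber pad with its top at 18 mm height at -80 mm y that carries the circuit panel
- plunger_top (a point): centre of the flat top of the pump's black round plunger knob (40 mm across, 19 mm tall, yellow stripe round it), on top of the blue barrel; 120 mm above the bench when the knob is up, moves with the knob. The knob is only to be pressed on this top: its side rim and the steel stem below are not to be gripped
- plunger (a joint): how far the plunger knob is pressed down, in m: 0 = fully up (its rest), 0.0155 = the end of a full stroke, where a rubber buffer begins (4 N more for each further mm, hard stop at 0.0205). Its spring pushes back with about 9 N at the top and 15 N at the end of the stroke, and more if pressed fast (another 4 N at 0.1 m/s); it returns by itself in about 0.2 s when let go
- indicator (a joint): how far the red indicator pin has risen, in m: 0 = in, about 0.045 (0.044 to 0.046) = fully out. It starts at 0 to 0.018. A ratchet lifts it by 9 mm a stroke (the first stroke anything from 0 to 17 mm), while the knob is coming back up; a stroke surely counts if the knob goes down by 14 mm or more and then comes right back up (15 to 16 mm is a full stroke). The pin stays where it got to, and cannot go past fully out by pumping
- pin_top (a point): centre of the top of the red indicator pin (12 mm across, vertical) in its bush, 83 mm from the knob's axis; 53 mm above the bench when in, 98 mm when fully out. At its foot is a green band, 7 mm high, that shows above the bush only when the pin is fully out
- panel: green circuit panel 98 x 62 x 10 mm lying loose on the rubber pad; origin at the centre of its underside
- capacitor: dark blue capacitor can, 30 mm across, 43 mm tall, standing loose beside the pump end of the holder; origin under its centre
- terminal_strip: green screw terminal strip 82 x 19 x 19 mm lying loose in front of the holder (on the robot's side); origin under its centre
- screwdriver: red screwdriver 194 mm long, 24 mm thick, loose on the bench to the right; origin under its centre
- pliers: red pliers 133 x 45 x 10 mm, loose on the bench to the right; origin under its centre
- solder_reel: reel of solder, 60 mm across, 42 mm tall, orange flanges, loose on the bench to the left; origin under its centre
- multimeter: orange multimeter 148 x 72 x 44 mm, loose on the bench to the left; origin under its centre

How it is judged:
On the way, in this order (a step that is already met when the one before it is completed fails the run):
1. the knob has been pressed well down a first time (value of joint plunger above 0.013 m).
2. the pin stands fully out with the knob let back up (value of joint indicator above 0.041 m and value of joint plunger below 0.003 m), for 0.1 s.
At the end, for the whole second after the job is handed in: The red pin is at least 41 mm out of 45, the knob is back up within 3 mm, the panel lies at rest on its pad within 12 mm of where it was, and the other things are within 20 mm of where they stood (all of step 2 and z of panel in the frame of holder between 0.014 and 0.023 m and distance of panel from where it was at the start of the episode below 0.012 m and linear speed of panel below 0.02 m/s and distance of each of capacitor, terminal_strip, screwdriver, pliers, solder_reel, multimeter from where it was at the start of the episode below 0.02 m); the robot touches nothing.
It fails at once if the indicator pin is touched (over 1 N) (contact force between any of the fingers, the arm and indicator above 1 N).
It fails at once if the knob is gripped by its rim or stem (over 8 N on its side) (contact force between the fingers and plunger_c1 above 8 N or contact force between the fingers and plunger_c2 above 8 N).
It fails at once if the knob is rammed or squeezed (over 100 N) (contact force between any of the fingers, the arm and plunger above 100 N).
It fails at once if the panel is lifted or shifted on its pad (over 12 mm) (distance of panel from where it was at the start of the episode above 0.012 m).
It fails at once if something standing around is lifted, carried or shifted (over 20 mm) (distance of any of capacitor, terminal_strip, screwdriver, pliers, solder_reel, multimeter from where it was at the start of the episode above 0.02 m).
It also fails if it takes over 38 s, if anything falls off the work surface, if the arm or the gripper's body presses on something with over 40 N, if the wrist force passes 120 N, or if a joint passes its speed limit or range.

## Working session

There is one attempt and no reset: what is moved stays moved. The work goes in short steps, each a Python script; the robot and the scene stay as the last script left them, time stands still between calls to the robot, and variables do not carry over. Pictures are saved under pics/ and viewed, at most 10 in all, crops included, and the job is handed in when it is done.

```bash
mkdir -p pics; cat > h.py <<'E'
import numpy as np, cv2
from bench import bot,kin,get_image,order
from scipy.spatial.transform import Rotation as Ro
def snap(n,f):
    d=get_image(n); cv2.imwrite(f'pics/{f}.png',d['image'][:,:,::-1]); 
    np.savez(f'pics/{f}.npz',**{k:np.array(v) for k,v in d.items()}); return d
def ray(f,u,v):
    d=np.load(f'pics/{f}.npz'); fl=192/np.tan(np.radians(float(d['vfov']))/2)
    A=d['attitude']; R=Ro.from_euler('xyz',A).as_matrix() if A.size==3 else A
    return d['eye'],R@np.array([(u-d['cx'])/fl,(v-d['cy'])/fl,1])
def atz(f,u,v,z):
    e,r=ray(f,u,v); return e+r*(z-e[2])/r[2]
E
python3 - <<'E'
from h import *
for n in('scene','side'):
    d=snap(n,n+'0'); print(n,d['vfov'],d['cx'],d['cy'],d['eye'],d['attitude'])
a=cv2.imread('pics/scene0.png');b=cv2.imread('pics/side0.png')
print(bot.current_clock(),bot.current_orientation(),bot.current_gripper_width())
E
```

```text
scene 56.32204823113455 256.0673258190509 189.70523105043898 [-0.19529705  0.89630981  0.7275647 ] [-2.06061745e+00 -2.33154606e-03 -2.48036595e+00]
side 50.88445807577155 253.2999880647372 190.88202086456843 [ 0.54685579 -0.79440382  1.31080199] [-2.56642547  0.01596485 -0.02518364]
0.1 [-3.14012740e+00  1.11353317e-04  3.98787691e-01] 1.0001312849264639
```

View pics/scene0.png

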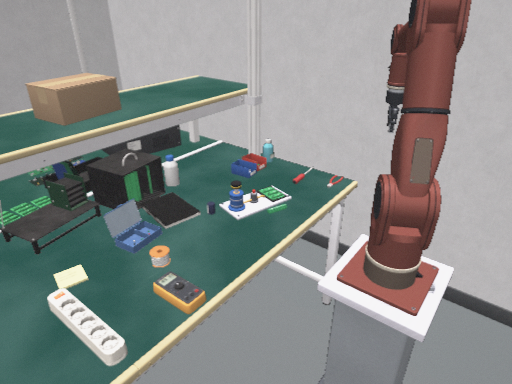

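View pics/side0.png

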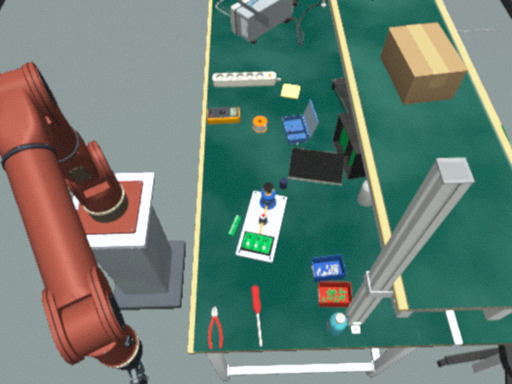

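The holder is at around (255,200) in scene and (263,225) in side, with the knob near (236,185) and (269,187). I'll zoom both views for accurate pixels.

```bash
python3 - <<'E'
from h import *
a=cv2.imread('pics/scene0.png')[165:225,205:305];b=cv2.imread('pics/side0.png')[170:270,220:300]
cv2.imwrite('pics/z.png',np.hstack([cv2.resize(a,(500,300),interpolation=2),cv2.resize(b[:,:60],(300,500),interpolation=2)[:300]])) if 0 else None
c=np.zeros((600,800,3),np.uint8)
c[:270,:450]=cv2.resize(a[:,:],(450,270),interpolation=2); c[:600,460:800]=cv2.resize(b[:,10:],(420,600),interpolation=2)[:,:340]
cv2.imwrite('pics/z.png',c)
E
```

```text
(no output)
```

View pics/z.png

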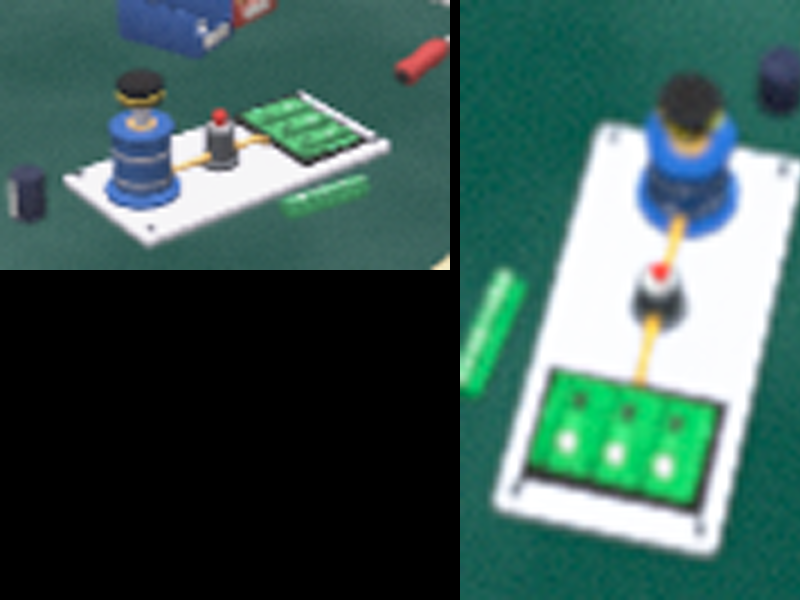

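Zoom: knob top is at (236.1,182.6) in scene and (268.3,186.3) in side. The pin top is at (253.9,190) and (263.2,215), and the pin is only slightly out.

```bash
python3 - <<'E'
from h import *
print(atz('scene0',236.1,182.6,.12),atz('side0',268.3,186.3,.12))
for z in(.053,.06,.07): print(z,atz('scene0',253.9,190,z),atz('side0',263.2,215,z))
# base corners in side at z=.012
P=[atz('side0',230+(x-460)/6,170+y/6,.012) for x,y in((600,124),(497,510),(718,553))]
print(P, P[0]+P[2]); print((P[0]+P[2])/2)
ax=P[0]-P[1]; yaw=np.arctan2(ax[1],ax[0]); print(yaw,np.linalg.norm(ax))
for y in (yaw,yaw+np.pi/2,yaw-np.pi/2,0,):
    p=atz('side0',268.3,186.3,.12); p[2]=.25
    print(y,kin.solve_ik(p,[np.pi,0,y]))
E
```

```text
[ 0.59675854 -0.00240941  0.12      ] [ 0.60085905 -0.00465539  0.12      ]
0.053 [ 0.58568784 -0.09590751  0.053     ] [ 0.58010004 -0.08260716  0.053     ]
0.06 [ 0.57758351 -0.08561121  0.06      ] [ 0.57991503 -0.0865685   0.06      ]
0.07 [ 0.5660059  -0.07090221  0.07      ] [ 0.57965072 -0.09222755  0.07      ]
[array([0.54748297, 0.04892972, 0.012     ]), array([ 0.48103459, -0.21577361,  0.012     ]), array([ 0.60768783, -0.24650281,  0.012     ])] [ 1.15517079 -0.1975731   0.024     ]
[ 0.5775854  -0.09878655  0.012     ]
1.324848846197341 0.27291617086754827
1.324848846197341 [ 0.41521959  0.27030991 -0.58866706  1.50916028  0.15083282  1.40777322
 -0.42710097]
2.8956451729922374 [ 0.45798109  0.27969612 -0.64404765  1.50705241  0.16869606  1.41103087
  1.13061601]
-0.24594748059755567 [ 0.3510446   0.25820446 -0.50707072  1.51239737  0.12608738  1.40361501
 -1.97967755]
0 [ 0.36000882  0.25976664 -0.518373    1.5119403   0.12941204  1.40414989
 -1.73618614]
```

```bash
python3 - <<'E'
from h import *
bot.move_gripper(0.0)
bot.move_ptp([.600,-.0045,.22],[np.pi,0,1.325])
print(bot.current_clock(),bot.current_eef_pos(),bot.current_gripper_width(),bot.current_contact_force())
a=snap('wrist','w1')['image'];b=snap('side','s1')['image'][130:270,200:340];s=snap('scene','c1')['image'][150:230,195:315]
c=np.zeros((600,800,3),np.uint8);c[:384,:512]=a;c[384:584,:300]=cv2.resize(s,(300,200));c[:280,515:795]=cv2.resize(b,(280,280))
cv2.imwrite('pics/m1.png',c[:,:,::-1])
E
```

```text
3.3083 [ 0.60005402 -0.00603797  0.21986444] 0.0011493340595766933 [-0.45192823 -0.21790642  0.57270782]
```

View pics/m1.png

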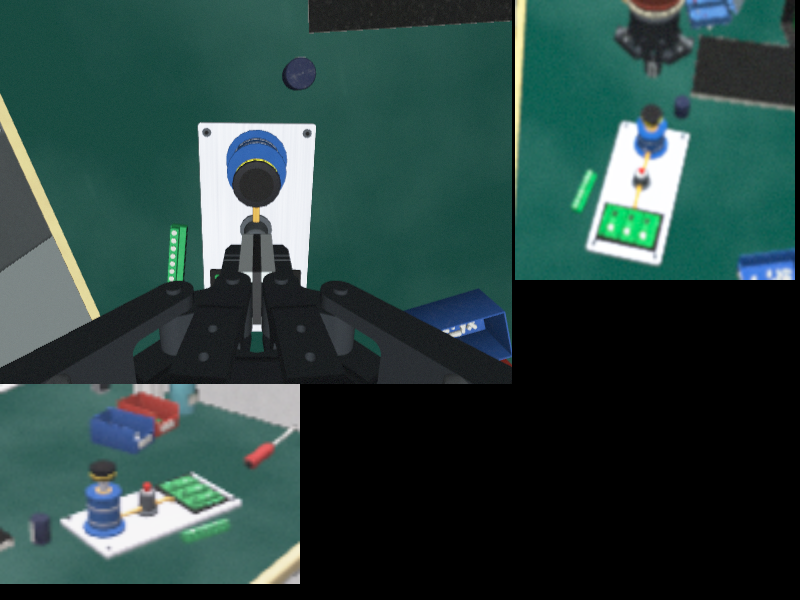

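The wrist view shows the knob top centred at about (256.5,186), with the path clear. I'll check that against the wrist calibration.

```bash
python3 - <<'E'
from h import *
p=atz('w1',256.5,186,.12); print(p)
if np.hypot(p[0]-.6,p[1]+.0045)>.008: raise SystemExit
x,y=(p[0]+.6)/2,(p[1]-.0045)/2
bot.servo_line([x,y,.15],v=.1)
print(bot.current_clock(),bot.current_eef_pos(),bot.current_contact_force())
hit=bot.servo_line([x,y,.128],v=.03,threshold=4)
print(hit,bot.current_clock(),bot.current_eef_pos(),bot.current_contact_force())
E
```

```text
[ 0.60006145 -0.00681043  0.12      ]
4.3083 [ 0.60047312 -0.0054902   0.15062066] [ 0.36778553  0.34384879 -0.0115899 ]
False 5.1917 [ 0.60014429 -0.00562545  0.12817002] [ 0.08449046 -0.156433    0.35666419]
```

```bash
python3 - <<'E'
from h import *
print(bot.current_contact_force(),bot.current_eef_pos(),bot.current_orientation())
a=snap('wrist','w2')['image'][120:384,130:390];b=snap('side','s2')['image'][160:230,235:305];s=snap('scene','c2')['image'][155:215,205:285]
c=np.zeros((600,800,3),np.uint8);c[:264,:260]=a;c[270:600,:440]=cv2.resize(s,(440,330),interpolation=2);c[:350,445:795]=cv2.resize(b,(350,350),interpolation=2)
cv2.imwrite('pics/m2.png',c[:,:,::-1])
E
```

```text
[ 0.08449046 -0.156433    0.35666419] [ 0.60014429 -0.00562545  0.12817002] [ 3.14135732e+00 -7.55871648e-05  1.32501441e+00]
```

View pics/m2.png

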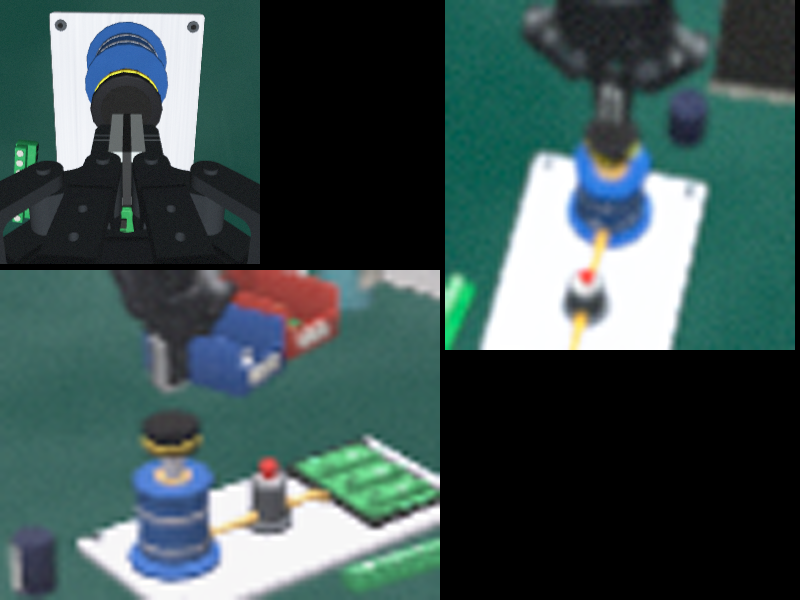

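In scene the fingertips end about 30 px (mosaic) above the knob top, at full-image (235.9,176.5). In side they end at about (268.6,184). I'll triangulate the tip position from these.

```bash
python3 - <<'E'
from h import *
def tri(*o):
    A=np.zeros((3,3));b=np.zeros(3)
    for f,u,v in o:
        e,r=ray(f,u,v);r=r/np.linalg.norm(r);M=np.eye(3)-np.outer(r,r);A+=M;b+=M@e
    return np.linalg.solve(A,b)
print('tip',tri(('c2',235.9,176.5),('s2',268.6,184)))
print('knob',tri(('c2',236,181.8),('side0',268.3,186.3)))
for z in (.111,.12,.13,.14):
    for n in ('c2','s2','w2'):
        d=np.load(f'pics/{n}.npz');e=d['eye'];R=Ro.from_euler('xyz',d['attitude']).as_matrix();q=R.T@(np.array([.6001,-.0056,z])-e);f=192/np.tan(np.radians(float(d['vfov']))/2)
        print(z,n,(q[:2]/q[2]*f+[d['cx'],d['cy']]).round(1))
E
```

```text
tip [ 0.60183084 -0.00871773  0.14117775]
knob [ 0.60048514 -0.0056429   0.12106649]
0.111 c2 [236.  184.2]
0.111 s2 [268.1 187.9]
0.111 w2 [256.  223.4]
0.12 c2 [236. 182.]
0.12 s2 [268.1 186.5]
0.12 w2 [256.  229.6]
0.13 c2 [235.9 179.7]
0.13 s2 [268.1 185. ]
0.13 w2 [255.9 237.1]
0.14 c2 [235.9 177.3]
0.14 s2 [268.2 183.4]
0.14 w2 [255.9 245.6]
```

The tips are at z ≈ 0.14, still clear of the knob and higher than the nominal 17 mm offset implies. I'll continue down guarded until contact.

```bash
python3 - <<'E'
from h import *
hit=bot.servo_line([.6003,-.0058,.09],v=.025,threshold=4)
print(hit,bot.current_clock(),bot.current_eef_pos(),bot.current_contact_force())
E
```

```text
True 6.3667 [ 0.6001535  -0.00574095  0.10082343] [-1.4717353  -0.02995525  7.03549856]
```

```bash
python3 - <<'E'
from h import *
for z in(.092,.0865,.0850):
    bot.servo_line([.6003,-.0058,z],v=.04)
    print(z,bot.current_clock(),bot.current_eef_pos(),bot.current_contact_force())
b=snap('scene','c3')['image'][155:215,205:285]
bot.servo_line([.6003,-.0058,.106],v=.06); bot.pause(.2)
print(bot.current_clock(),bot.current_eef_pos(),bot.current_contact_force())
s=snap('scene','c4')['image'][155:215,205:285]
c=np.hstack([cv2.resize(i,(400,300),interpolation=2) for i in(b,s)])
cv2.imwrite('pics/m3.png',c[:,:,::-1])
E
```

```text
0.092 6.7333 [ 0.60020674 -0.00574816  0.09242382] [-3.41578053 -0.4975862   7.08600991]
0.0865 7.0167 [ 0.6002837  -0.00575515  0.08752428] [-4.64066292e+00 -7.86890461e-03  1.35172732e+01]
0.085 7.2667 [ 0.60030086 -0.00580926  0.08623014] [-5.28321055 -0.31962542 13.66219929]
8.0167 [ 0.59993967 -0.00584687  0.10541996] [ 0.31274065  0.72191684 -0.04891473]
```

View pics/m3.png

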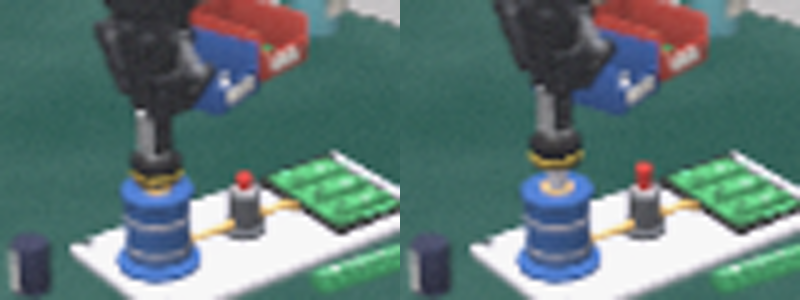

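The stroke worked: the knob went down and back up, and the pin rose. Now more strokes, slightly deeper.

```bash
python3 - <<'E'
from h import *
for i in range(5):
    bot.servo_line([.6003,-.0058,.0840],v=.05)
    p=bot.current_eef_pos()[2];f=bot.current_contact_force()[2]
    bot.servo_line([.6003,-.0058,.106],v=.07); bot.pause(.15)
    print(bot.current_clock(),p,f); 
    s=snap('scene','c%d'%(5+i))['image']
c=np.hstack([cv2.resize(cv2.imread(f'pics/c{i}.png')[155:215,215:275],(390,390),interpolation=2) for i in(8,9)])
cv2.imwrite('pics/m4.png',c)
E
```

```text
9.275 0.08547326571773155 16.166949215565328
10.5333 0.08541088270132421 16.67317623779597
11.7917 0.08540907708734576 15.453427419007603
13.05 0.08542131817395257 15.961046944967878
14.3083 0.08540642384640221 17.028707221514928
```

View pics/m4.png

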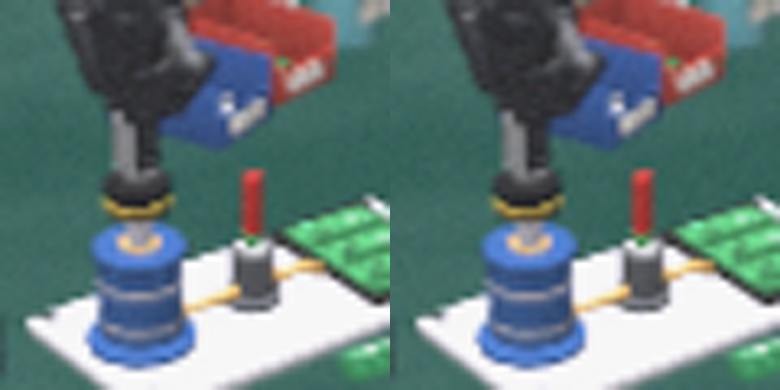

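After the last two strokes the pin is at the same height, with its green foot band showing at (640,240), so it is fully out. I'll retreat and hand in.

```bash
python3 - <<'E'
from h import *
bot.servo_line([.6003,-.0058,.2],v=.12); bot.pause(.3)
print(bot.current_clock(),bot.current_contact_force()); print(order.sign_off())
E
```

```text
15.5917 [-0.42000999  0.1396292   0.00905958]
the job is handed in; nothing more can be done
None
```

The job is handed in at about 15.6 s, though `sign_off` returned no verdict: six strokes brought the red pin fully out with its green band showing, the knob is up, the arm is clear, and I saw nothing around it disturbed.

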